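# Screwdriver back into its case under the bench shelf

### The job

The red screwdriver case stands with its back under the plywood shelf, where its lid cannot open. Hook it behind its far lip and slide it out on the bench until it is clear of the shelf, lift the lid fully open, and lay the red-handled screwdriver in the empty front seat beside the black one, handle to the right like its neighbour. Then shut the lid and push the case straight back under the shelf until it stands against the rear rail; leave the loose black screwdriver, the side cutter and the bottle where they are.

Things in the scene. Friction and masses are not known exactly. Their poses are not given: they have to be found in the camera images.
- shelf_front (a point): Fixed plywood bench shelf, 155 mm deep, 210 mm wide, board from 180 to 198 mm above the bench. This point: on the bench below the middle of its front edge; +x runs back under the shelf, z up. Front and sides open; it stands on two rear brackets (30 mm wide, at y = +/-85, x = 130 mm). Fixed things up to 60 mm high lie on it, over 75 mm behind the edge.
- shelf_rail (a point): Middle of the front face of the steel rail that joins the rear brackets, the stop for the case: shelf_front point (112, 0, 55) mm. The rail is 205 mm wide, 35 to 75 mm above the bench, its face square to shelf_front x.
- case: Loose red steel screwdriver case, 0.9 kg, lid hinged at the back. Origin under the middle of its base, z up, +x to its back (roughly shelf_front's +x), +y to its left. Walls 2.5 mm, outside x -60 to 60, y -102 to 102, rim at z = 60 mm. A black insert fills it to z = 30 mm, with two seats along y: rear (x = 42 mm) with a fixed black screwdriver, handle at -y; front empty. Slides with about 6 N.
- case_lip (a point): Middle of the outer top edge of the case's rear lip, case point (68, 0, 60) mm. The lip is a flange along the whole back, z 54 to 60 mm, 8 mm out from the smooth back wall. At the start it is 22 to 36 mm behind the shelf's front edge, with 75 mm or more free behind it. Straight out, the case slides free until the lip is 40 mm in front of that edge; then comes the vise.
- case_seat (a point): Case point (-12, 0, 30) mm: here goes the origin of driver_red, lying level on the insert, its +y along the case's -y. Guide posts stand 16 mm up from the insert: a pair 30 mm apart for the handle at case y = -20 mm, a pair 18 mm apart for the blade at y = +60 mm, each 10 mm long. 30 mm are free either side of the seated handle.
- case_lid (a joint): Lid angle, rad: 0 shut, 1.60 open on its stop (just past upright). Axis along case y through case (54, 0, 60) mm. A plate 5 mm thick (7 mm in its middle), underside level with the axis, 208 mm wide, 128 mm from axis to front edge (case x -74 when shut: it overhangs the front wall by 14 mm, lift it there; no handle). Stiff: stays where left; 1 to 2 N at the edge move it.
- driver_red: Screwdriver with red handle, 188 mm long, 82 g, lies on the bench. Origin under its middle, z up; the handle (23 mm wide, 22 mm high; grip it here) lies along its +y from 8 to 93 mm, the steel blade (6 mm thick, 11 mm above the surface it lies on) runs to y = -94 mm.
- driver_handle (a point): Middle of the red handle: driver_red point (0, 50, 11) mm.
- driver_tip (a point): Near the end of its blade: driver_red point (0, -90, 11) mm.
- driver_black: Bystander: loose screwdriver with black handle, 188 x 20 x 19 mm, lies beside the red one. Same axes as driver_red.
- paint_bottle: Bystander: small upright bottle, 42 mm across, 114 mm high; origin under its middle.
- side_cutter: Bystander: red-handled side cutter lying flat, 80 x 133 x 13 mm; origin under its middle.

How it is judged:
On the way, in this order (a step that is already met when the one before it is completed fails the run):
1. fingertips reach over the case and press on it from behind its rear lip (x of the grasp point in the frame of case above 0.055 m and z of the grasp point in the frame of case below 0.11 m and y of the grasp point in the frame of case between -0.1 and 0.1 m and contact force between the fingers and case above 0.5 N), for 0.1 s.
2. the case is drawn out: its rear lip is more than 15 mm in front of the shelf's front edge (x of case_lip in the frame of shelf_front below -0.015 m), for 0.2 s.
3. the lid is open to 1.45 rad or more (value of joint case_lid above 1.45 rad), for 0.2 s.
4. the red screwdriver lies in the front seat, handle to the right, released (x of driver_handle in the frame of case between -0.022 and -0.002 m and x of driver_tip in the frame of case between -0.026 and 0.002 m and y of driver_handle in the frame of case between -0.064 and -0.036 m and z of driver_handle in the frame of case below 0.047 m and z of driver_tip in the frame of case below 0.05 m and contact force between the fingers and driver_red below 0.3 N), for 0.2 s.
5. the lid is shut on it while the case is still in front of the shelf (value of joint case_lid below 0.05 rad and x of case_lip in the frame of shelf_front below 0.03 m), for 0.2 s.
At the end, for the whole second after the job is handed in: Case flat under the shelf, rear lip within 12 mm of the rail, within 35 mm of the shelf's middle and square within 0.10 rad; lid shut (below 0.05 rad); red screwdriver lying in the front seat, handle to the case's right, within 10 mm across and 14 mm along; all at rest (x of driver_handle in the frame of case between -0.022 and -0.002 m and x of driver_tip in the frame of case between -0.026 and 0.002 m and y of driver_handle in the frame of case between -0.064 and -0.036 m and z of driver_handle in the frame of case below 0.047 m and z of driver_tip in the frame of case below 0.05 m and value of joint case_lid below 0.05 rad and x of case_lip in the frame of shelf_front between 0.1 and 0.117 m and y of case in the frame of shelf_front between -0.035 and 0.035 m and angle between the x axis of case and the x axis of shelf_front, either way round below 0.1 rad and height (world z) of case below 0.005 m and linear speed of each of case, driver_red below 0.01 m/s); the robot touches nothing.
It fails at once if driver black moved by more than 30 mm (distance of driver_black from where it was at the start of the episode above 0.03 m).
It fails at once if paint bottle moved by more than 30 mm (distance of paint_bottle from where it was at the start of the episode above 0.03 m).
It fails at once if side cutter moved by more than 30 mm (distance of side_cutter from where it was at the start of the episode above 0.03 m).
It fails at once if the case tipped by more than 0.3 rad (angle between case's own z axis and vertical above 0.3 rad).
It also fails if it takes over 72 s, if anything falls off the work surface, if the arm or the gripper's body presses on something with over 40 N, if the wrist force passes 120 N, or if a joint passes its speed limit or range.

### The arm

A 7-joint arm with a two-finger parallel gripper is mounted at the origin on a cart in front of the work surface, level with it; the furniture and walls round the work are solid. World frame = base frame: x ahead of the robot, y to its left, z up, the work surface at z = 0. Lengths are in m, angles in rad, forces in N, time in s.
With the tool pointing down it reaches from about 0.4 to 0.9 m from the base axis. Payload 5.5 kg.
Tool frame: the origin (TCP) lies midway between the tips of the shut fingers; the grasp point (between the pads) lies 19 mm behind it (bot.pinch_z is the distance from the TCP to the grasp point, in m); z points along the fingers, y is the line along which they close (so a half turn about z gives the same grasp; the last joint's range is limited). The gripper opens to 85 mm and grips with 20 to 120 N. Pads are 22 mm wide; open, the fingers measure 114 mm over their backs; the gripper's body (76 mm by 85 mm) begins 54 mm behind the grasp point. The pads swing forward as they close: fully open they stand 13 mm farther back than shut.
Start: joints at [-1.072, 0.501, -0.427, 1.55, 0.221, 1.138, -0.21], TCP at [0.152, 0.632, 0.231] pointing down, gripper open.
Joint ranges: [-2.88, 2.88], [-0.31, 2.03], [-1.54, 1.56], [0.2, 2.42], [-1.41, 4.55], [0.19, 2.02], [-2.57, 2.57]. Speed limits (rad/s): [2.57, 2.57, 3.14, 3.14, 3.14, 3.14, 3.14].

### API

Orientations are given as a unit quaternion [w, x, y, z].
In Python, from station import bot, claw, solver, viewer, workorder, readout gives the robot as it stands. Calls block until the motion is done:
- bot.move_to(position, orientation): joint-space move of the TCP to a pose.
- bot.move_linear(position, velocity=0.15, rotation=None, max_force=None): straight line of the TCP; rotation=None keeps the orientation; velocity is the mean speed in m/s. With max_force (N) it stops when the force on the tool has changed by that much, and returns True; else False.
- bot.move_j(angles): joint-space move.
- claw.command_gripper(opening, grasp_force=None): finger opening in m; grasp_force is the grip in N (None keeps the last); returns when the fingers have stopped.
- bot.wait(seconds).
- solver.inverse_kinematics(position, orientation): joint angles nearest the present ones, or None.
- viewer.camera(name): name is "side" or "top"; returns the picture (384x512x3 uint8, blue, green, red); there is no depth.
- viewer.camera_model(name): a dict with "K" (3x3 intrinsics, pixels), "T" (4x4, takes a point from camera to world coordinates). Camera axes: x right, y down, z forward; pixel columns grow to the right and rows downward; lengths in m; the calibration is good to about 2 mm. A picture is of the moment at which its call begins. camera_model takes no time and is no camera call.
A pose or a line that the arm cannot do raises bot.MotionError and nothing moves.
- workorder.close_job(): hands the job in; it is judged then, once.
Readings, each from a call of its own:
- readout.read_time(): time.
- readout.read_joint_pos(): joint angles.
- readout.read_qvel(): joint speeds.
- readout.read_joint_efforts(): joint torques, N m.
- readout.read_tool_pos(): TCP position.
- readout.read_eef_rot(): TCP orientation.
- readout.read_contact_force(): force on the tool from outside, world axes, zero at the start.
- readout.read_wrist_torque(): the same for the moment, N m.
- readout.read_opening(): finger opening in m.
- readout.read_grip_force(): force on a finger pad.
Only numpy, scipy, OpenCV 4.12 (cv2) and the standard library are available. Lean on these libraries where they do the work, as an engineer would, in place of code of your own. Each camera call takes 0.05 s, during which the arm holds its last target. There are 200 camera calls.

## Working session

There is one attempt and no reset: what is moved stays moved. The work goes in short steps, each a Python script; the robot and the scene stay as the last script left them, time stands still between calls to the robot, and variables do not carry over. Pictures are saved under pics/ and viewed, at most 10 in all, crops included, and the job is handed in when it is done.

```bash
ls; mkdir -p pics
python3 - <<'E'
from station import bot, claw, solver, viewer, workorder, readout
import cv2,numpy as np
np.set_printoptions(precision=4,suppress=True)
for n in("side","top"):
    cv2.imwrite(f"pics/{n}0.png",viewer.camera(n)); m=viewer.camera_model(n); print(n,np.array(m["K"]).tolist(),np.array(m["T"]))
print(readout.read_eef_rot(),readout.read_tool_pos(),readout.read_time(),readout.read_opening(),bot.pinch_z)
E
```

```text
pics
side [[436.12019558910794, 0.0, 255.7786553482699], [0.0, 436.12019558910794, 198.20416979702043], [0.0, 0.0, 1.0]] [[-0.9619 -0.1023  0.2535  0.2425]
 [-0.2727  0.4195 -0.8658  0.6734]
 [-0.0178 -0.902  -0.4314  0.566 ]
 [ 0.      0.      0.      1.    ]]
top [[383.8094440971145, 0.0, 257.98296036952166], [0.0, 383.8094440971145, 181.12555870347666], [0.0, 0.0, 1.0]] [[ 0.0237 -0.9894  0.1436  0.3994]
 [-0.9992 -0.028  -0.0281 -0.2746]
 [ 0.0318 -0.1428 -0.9892  1.0507]
 [ 0.      0.      0.      1.    ]]
[-0.0001  0.1176  0.9931 -0.0009] [0.1518 0.6314 0.2304] 0.1 0.08563246483190522 0.0187
```

View pics/side0.png

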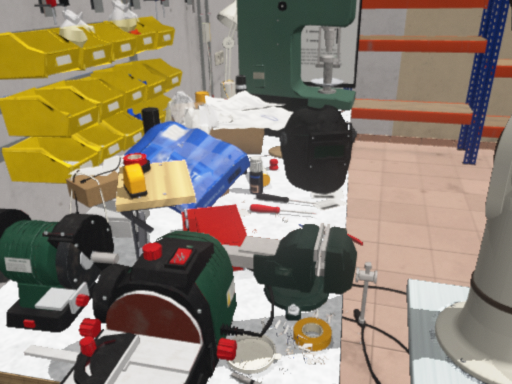

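View pics/top0.png

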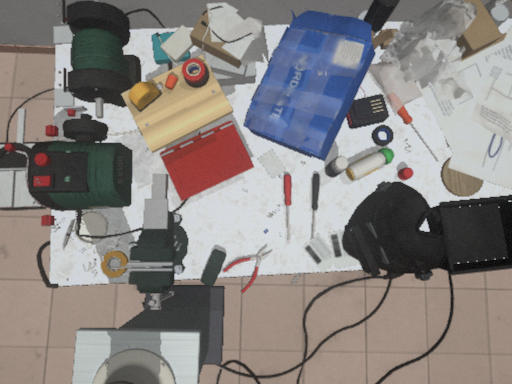

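The side view shows the red lid around (215,225), partly hidden behind the sander, and the red driver at (265,209). The top view shows the shelf board at (122-232, 62-150), the red lid at (162-252, 123-199), the red driver with its handle at (288,190) and blade down to (288,240), the black driver at (316,190), and the vise at (160,220). Next I'll segment these.

```bash
cat > h.py <<'E'
from station import bot, claw, solver, viewer, workorder, readout
import cv2, numpy as np
np.set_printoptions(precision=4,suppress=True)
def ray(n,p):
    m=viewer.camera_model(n);T=np.array(m["T"]);d=T[:3,:3]@np.linalg.solve(np.array(m["K"]),np.array([p[0],p[1],1.]));return T[:3,3],d/np.linalg.norm(d)
def onplane(n,p,z):
    o,d=ray(n,p);return o+d*(z-o[2])/d[2]
def tri(pt,ps):
    (o1,d1),(o2,d2)=ray("top",pt),ray("side",ps)
    s=np.linalg.lstsq(np.c_[d1,-d2],o2-o1,rcond=None)[0]
    a,b=o1+d1*s[0],o2+d2*s[1];return (a+b)/2,np.linalg.norm(a-b)
def red(im):
    h=cv2.cvtColor(im,cv2.COLOR_BGR2HSV)
    return (((h[...,0]<8)|(h[...,0]>172))&(h[...,1]>140)&(h[...,2]>60)).astype(np.uint8)*255
E
python3 - <<'E'
from h import *
t=cv2.imread("pics/top0.png");s=cv2.imread("pics/side0.png")
for n,im in(("top",t),("side",s)):
    c,_=cv2.findContours(red(im),cv2.RETR_EXTERNAL,cv2.CHAIN_APPROX_NONE)
    for k in c:
        if cv2.contourArea(k)>40: print(n,cv2.contourArea(k),cv2.boundingRect(k),cv2.approxPolyDP(k,3,True)[:,0].tolist() if cv2.contourArea(k)>900 else np.r_[cv2.minAreaRect(k)[0],cv2.minAreaRect(k)[1],cv2.minAreaRect(k)[2]])
    
a=cv2.resize(t[45:245,110:330],None,fx=3.6,fy=3,interpolation=cv2.INTER_CUBIC)
cv2.imwrite("pics/tc.png",cv2.resize(t[50:250,110:340],(690,600),interpolation=cv2.INTER_CUBIC))
cv2.imwrite("pics/sc.png",cv2.resize(s[140:290,110:310],(800,600),interpolation=cv2.INTER_CUBIC))
E
```

```text
top 46.0 (286, 176, 4, 25) [287.5 188.   24.    3.   90. ]
top 119.0 (33, 176, 18, 10) [ 41.5 180.5   9.   17.   90. ]
top 57.0 (400, 168, 12, 11) [406.6693 173.9538   8.5584  11.9073  29.7449]
top 124.5 (34, 153, 16, 13) [ 41.4    159.2     14.3108  12.522   26.5651]
top 70.5 (46, 126, 12, 10) [ 51.5 130.5   9.   11.   90. ]
top 3697.5 (162, 123, 91, 77) [[232, 125], [219, 130], [225, 123], [208, 131], [215, 132], [205, 138], [199, 137], [202, 133], [164, 151], [176, 150], [162, 157], [182, 199], [252, 166]]
top 81.5 (398, 107, 14, 16) [404.7801 115.04    16.2      7.2     53.1301]
top 94.0 (165, 75, 13, 14) [170.3692  81.3539   9.4266  12.8996  29.7449]
top 351.5 (182, 59, 23, 23) [193.25    69.75    21.2132  21.9203  45.    ]
side 338.5 (216, 338, 21, 22) [226.0462 348.6308  19.1013  20.5898   7.125 ]
side 543.5 (79, 319, 22, 38) [ 89.5 337.5  37.   21.   90. ]
side 78.5 (23, 319, 13, 9) [ 29. 323.   8.  12.  90.]
side 2360.0 (106, 295, 93, 47) [[107, 313], [108, 327], [133, 332], [129, 321], [136, 307], [150, 324], [148, 334], [198, 341], [188, 318], [156, 297], [127, 296]]
side 
[... 168 characters left out ...]
, 19, 19) [152. 251.  18.  18.  90.]
side 111.5 (251, 205, 28, 7) [264.5087 207.8255  27.2659   5.3933   2.8624]
side 1604.0 (188, 205, 58, 41) [[245, 235], [235, 205], [188, 210], [191, 231], [208, 233], [221, 244], [240, 245]]
side 46.5 (270, 159, 8, 11) [273.5 164.   10.    7.   90. ]
side 124.0 (124, 153, 23, 13) [135. 159.  12.  22.  90.]
side 172.0 (482, 126, 22, 12) [492.4385 131.6077  20.8013  10.3729   3.1798]
side 1061.5 (352, 108, 121, 16) [[352, 108], [352, 117], [469, 123], [472, 114]]
side 158.0 (494, 66, 18, 12) [502.5  71.5  11.   17.   90. ]
side 1284.0 (358, 40, 129, 13) [[358, 49], [484, 52], [486, 40], [359, 40]]
side 875.0 (362, 0, 127, 8) [425.    3.5   7.  126.   90. ]
```

View pics/tc.png

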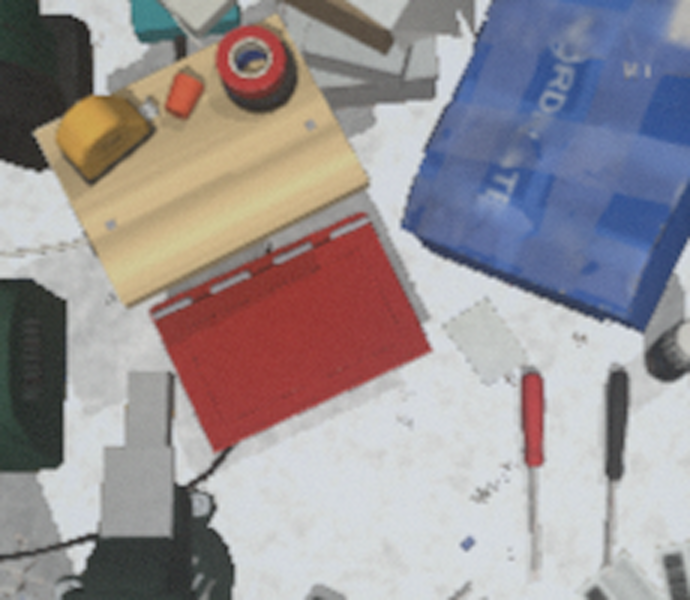

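View pics/sc.png

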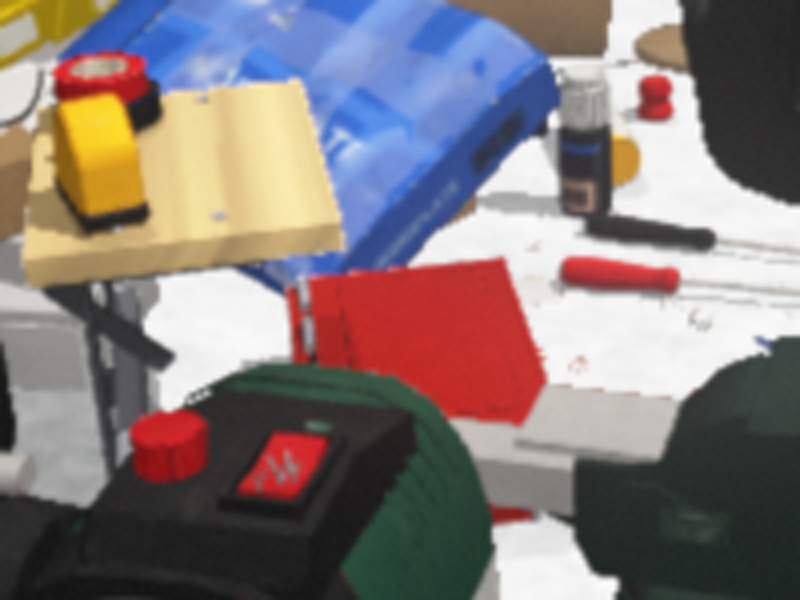

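The crops show the lid's front corners in the top view at about (182,200) and (253.7,166.7), and the front-right corner in the side view at (236,204.5). The shelf's front edge in the top view runs from (152.7,152) to (233,111). The red handle spans (287.3,173.3) to (288,205.3), with its tip at (288.3,239).

```bash
cat >> h.py <<'E'
def up(im,k=4):
    f=im.astype(np.float32); r=f[...,2]-np.maximum(f[...,0],f[...,1])
    H,W=r.shape; M=np.float32([[k,0,(k-1)/2],[0,k,(k-1)/2]])
    return cv2.warpAffine(r,M,(W*k,H*k),flags=cv2.INTER_CUBIC)
def blob(im,thr,near,k=4):
    c,_=cv2.findContours((up(im,k)>thr).astype(np.uint8),cv2.RETR_EXTERNAL,cv2.CHAIN_APPROX_NONE)
    c=[x[:,0].astype(float)/k-(k-1)/2/k for x in c if len(x)>60]
    return min(c,key=lambda x:np.linalg.norm(x-near,axis=1).min())
def line(c,a,b,tol=2.5,trim=.12):
    a,b=np.array(a,float),np.array(b,float);u=(b-a)/np.linalg.norm(b-a);q=c-a;s=q@u/np.linalg.norm(b-a)
    p=c[(s>trim)&(s<1-trim)&(abs(q@[-u[1],u[0]])<tol)]
    vx,vy,x,y=cv2.fitLine(p.astype(np.float32),cv2.DIST_HUBER,0,.01,.01).ravel();return np.array([x,y]),np.array([vx,vy])
def isect(l,m):
    s=np.linalg.solve(np.c_[l[1],-m[1]],m[0]-l[0]);return l[0]+s[0]*l[1]
E
python3 - <<'E'
from h import *
t=cv2.imread("pics/top0.png");s=cv2.imread("pics/side0.png")
c=blob(t,55,(215,165))
F=line(c,(182,200),(253.7,166.7));R=line(c,(253.7,166.7),(235,127));L=line(c,(182,200),(163,158))
fr,fl=isect(F,R),isect(F,L)
cs=blob(s,55,(225,220));Fs=line(cs,(236.2,204.5),(245,232));Rs=line(cs,(190,210.5),(236.2,204.5))
print("corners px",fr,fl,isect(Fs,Rs))
P,e=tri(fr,isect(Fs,Rs));print("lid FR tri",P,e)
for z in(.062,.065): 
    a,b=onplane("top",fr,z),onplane("top",fl,z);d=(a-b)[:2];print(z,a,b,"w",np.linalg.norm(d),"yaw",np.arctan2(d[0],-d[1]))
    for l in (R,L):
        p,q=[onplane("top",l[0]+l[1]*k,z) for k in(-15,15)];q=(q-p)[:2]*np.sign((q-p)[0]);print(" side yaw",np.arctan2(q[1],q[0]))
# shelf
for n,a,b in(("FR",(233,111.3),(185.5,160.5)),("FL",(152.7,152),(195,195.5))): print("shelf",n,tri(a,b),onplane("top",a,.198))
a,b=onplane("top",(233,111.3),.198),onplane("top",(152.7,152),.198);d=(a-b)[:2];print("w",np.linalg.norm(d),"yaw",np.arctan2(d[0],-d[1]))
# yellow board edge fit
def wood(im):
    h=cv2.cvtColor(im,cv2.COLOR_BGR2HSV);return ((h[...,0]>12)&(h[...,0]<28)&(h[...,1]>60)&(h[...,2]>120)).astype(np.uint8)
for n,im,A,B in(("top",t,(152.7,152),(233,111.3)),("side",s,(185.5,160.5),(193,192))):
    cw=max(cv2.findContours(wood(im)[:230],cv2.RETR_EXTERNAL,cv2.CHAIN_APPROX_NONE)[0],key=cv2.contourArea)[:,0].astype(float)
    l=line(cw,A,B,4);print(n,"shelf edge",l[0],l[1], cv2.approxPolyDP(cw.astype(np.float32),3,True)[:,0].tolist())
    if n=="top":
        p,q=[onplane("top",l[0]+l[1]*k,.198) for k in(-35,35)];print(p,q,np.arctan2(*( (q-p)[:2]*[1,-1])))
# driver
h=blob(t,40,(288,190));hs=blob(s,40,(265,208))
for k in(h,hs):
    x=cv2.fitLine(k.astype(np.float32),cv2.DIST_L2,0,.01,.01).ravel();sv=(k-x[2:])@x[:2];print("handle",x[2:]+sv.min()*x[:2],x[2:]+sv.max()*x[:2],cv2.minAreaRect(k.astype(np.float32)))
E
```

```text
corners px [253.2796 166.2668] [181.0808 200.2125] [235.2944 203.9995]
lid FR tri [ 0.581  -0.2896  0.0631] 0.0013007676043189735
0.062 [ 0.5819 -0.2895  0.062 ] [ 0.4878 -0.1063  0.062 ] w 0.20591801513666677 yaw 0.47438077053385513
 side yaw 0.4689012315704672
 side yaw 0.4729391876989156
0.065 [ 0.5813 -0.2894  0.065 ] [ 0.4875 -0.1068  0.065 ] w 0.20529323205450173 yaw 0.47438077053385524
 side yaw 0.46890123157046704
 side yaw 0.4729391876989151
shelf FR (array([ 0.6853, -0.2373,  0.194 ]), np.float64(0.0001432476281464641)) [ 0.6839 -0.2375  0.198 ]
shelf FL (array([ 0.5843, -0.0588,  0.1927]), np.float64(0.0008967465926142056)) [ 0.5827 -0.0603  0.198 ]
w 0.20406614741464785 yaw 0.5188347055371071
top shelf edge [189.1 133.1] [ 0.8892 -0.4575] [[202.0, 55.0], [197.0, 58.0], [208.0, 67.0], [209.0, 79.0], [199.0, 88.0], [185.0, 82.0], [182.0, 64.0], [145.0, 83.0], [139.0, 82.0], [122.0, 94.0], [152.0, 151.0], [231.0, 112.0]]
[ 0.5897 -0.0716  0.198 ] [ 0.6691 -0.2087  0.198 ] 0.5252173943290439
side shelf edge [188.625 176.5  ] [0.2828 0.9592] [[181.0, 70.0], [161.0, 58.0], [134
[... 288 characters left out ...]
0, 173.0], [137.0, 163.0], [119.0, 167.0], [118.0, 173.0], [114.0, 170.0], [107.0, 176.0], [93.0, 176.0], [98.0, 185.0], [85.0, 175.0], [75.0, 175.0], [73.0, 183.0], [69.0, 173.0], [89.0, 160.0], [97.0, 166.0], [139.0, 139.0], [133.0, 140.0], [135.0, 134.0], [140.0, 132.0], [142.0, 136.0], [142.0, 122.0], [128.0, 114.0], [128.0, 108.0], [137.0, 113.0], [144.0, 107.0], [157.0, 107.0], [160.0, 121.0], [164.0, 121.0], [171.0, 99.0], [163.0, 94.0], [179.0, 85.0]]
handle [286.8534 174.3387] [287.7567 204.908 ] ((287.125, 189.625), (30.5, 7.0), 90.0)
handle [249.7243 206.6158] [279.5237 209.6275] ((264.56341552734375, 208.32681274414062), (29.972612380981445, 7.937900543212891), 7.765166282653809)
```

```bash
cat >> h.py <<'E'
from scipy.spatial.transform import Rotation as Rn
CY=.472;SY=.522
SX=np.array([np.cos(SY),np.sin(SY),0]);SF=np.array([.6325,-.1492,0])
C0=np.array([.5994,-.1649,0])
def fr(yaw): return np.array([[np.cos(yaw),-np.sin(yaw),0],[np.sin(yaw),np.cos(yaw),0],[0,0,1.]])
def quat(yaw,a,flip=1):
    z=fr(yaw)@[np.sin(a),0,-np.cos(a)];y=fr(yaw)@[0,flip,0];return np.roll(Rn.from_matrix(np.c_[np.cross(y,z),y,z]).as_quat(),1)
def cp(p,o=None,yaw=CY): return (C0 if o is None else o)+fr(yaw)@(np.array(p)/1000.)
E
python3 - <<'E'
from h import *
for p,q in(((287.1,189.6),(264.6,208.1)),((286.85,174.34),(249.72,206.6)),((287.76,204.9),(279.5,209.6))): print(tri(p,q),onplane("top",p,.011))
a,b=onplane("top",(286.85,174.34),.011),onplane("top",(287.76,204.9),.011);print(np.linalg.norm(a-b),"dir",np.arctan2(*(a-b)[[1,0]]), "tip",onplane("top",(288.3,239.3),.011))
C1=C0-SX*.058
for fl in(1,-1):
  for deg in(40,45):
    A=np.deg2rad(deg)
    for nm,p,o in(("pre",(90,0,130),C0),("appr",(60,0,100),C0),("hook",(92,0,54),C0),("pulled",(92,0,54),C1),("lid0",(-95,0,40),C1),("lidup",(50,0,175),C1),("push0",(-85,0,30),C1),("pushend",(-85,0,30),SF+SX*.044)):
        j=solver.inverse_kinematics(cp(p,o),quat(CY,A,fl));print(fl,deg,nm,cp(p,o),j if j is None else np.array(j))
  for nm,p,y in(("grasp",(.5 ,-.35,.001),np.pi/2),("place",cp((-12,-50,32),C1),CY+np.pi/2),("close",cp((90,0,165),C1),CY)):
        j=solver.inverse_kinematics(np.array(p),quat(y,0,fl));print(fl,nm,j if j is None else np.array(j))
E
```

```text
(array([ 0.5281, -0.3846,  0.0108]), np.float64(0.002216035619917693)) [ 0.5291 -0.3844  0.011 ]
(array([ 0.5708, -0.3833,  0.011 ]), np.float64(0.0011725184012943686)) [ 0.5714 -0.3832  0.011 ]
(array([ 0.486 , -0.3871,  0.01  ]), np.float64(0.0028242448257213442)) [ 0.4873 -0.3867  0.011 ]
0.08423515859211975 dir 0.04239288124510115 tip [ 0.3948 -0.3893  0.011 ]
1 40 pre [ 0.6796 -0.124   0.13  ] [ 1.2137  0.8382 -1.091   1.9726  0.6791  0.2687  1.905 ]
1 40 appr [ 0.6528 -0.1376  0.1   ] [ 0.6124  0.5591 -0.2039  2.0405 -1.3567  0.4473 -2.5451]
1 40 hook [ 0.6813 -0.1231  0.054 ] [ 1.215   1.0479 -1.1058  1.9769  1.3054  0.2875  1.4279]
1 40 pulled [ 0.6311 -0.152   0.054 ] [ 0.9987  0.7302 -0.6245  2.0586 -1.1825  0.2091 -2.5187]
1 40 lid0 [ 0.4645 -0.237   0.04  ] [ 1.038   0.6094 -0.2045  2.2272 -1.3506  0.5774 -2.1018]
1 40 lidup [ 0.5937 -0.1711  0.175 ] [ 1.5431  0.8163 -1.3031  2.0717  0.562   0.3894  2.0987]
1 40 push0 [ 0.4734 -0.2325  0.03  ] [ 1.0155  0.6349 -0.2044  2.221  -1.3975  0.5636 -2.0665]
1 40 pushend [ 0.5949 -0.1659  0.03  ] [ 1.0684  0.7642 -0.6214  2.109  
[... 2013 characters left out ...]
  0.4583 -1.8219]
-1 45 pulled [ 0.6311 -0.152   0.054 ] [ 1.488   1.3049 -1.3145  2.0733  1.5468  0.4401 -1.6984]
-1 45 lid0 [ 0.4645 -0.237   0.04  ] [ 1.2804  0.6941 -0.4221  2.2242 -1.3171  0.53    1.112 ]
-1 45 lidup [ 0.5937 -0.1711  0.175 ] [ 0.5925  0.3933  0.0148  2.1334 -1.3622  0.6957  0.6493]
-1 45 push0 [ 0.4734 -0.2325  0.03  ] [ 1.2579  0.7204 -0.422   2.218  -1.3652  0.5128  1.1532]
-1 45 pushend [ 0.5949 -0.1659  0.03  ] [ 1.58    1.3825 -1.3142  2.1174  1.5951  0.4708 -1.6464]
-1 grasp [ 0.0819  0.8164  0.6697  1.8114 -0.7074  0.7698  1.1294]
-1 place [ 0.0539  0.6906  0.4211  1.7976 -0.3974  0.738   1.1594]
-1 close [-0.0918  0.5544  0.4028  1.639  -0.2479  0.999  -0.7069]
```

Run:
```python
from h import *
p=np.array(readout.read_tool_pos());bot.move_linear([p[0]+.05,p[1]-.05,.42],velocity=.25)
print(readout.read_time(),np.array(readout.read_joint_pos()))
for nm,p,q in(("hi",(.5,-.2,.45),quat(CY,0,1)),("hi-",(.5,-.2,.45),quat(CY,0,-1)),("hi30",(.5,-.2,.42),quat(CY,.5,1)),("hi30-",(.5,-.2,.42),quat(CY,.5,-1))):
    print(nm,np.array(solver.inverse_kinematics(p,q)))
for deg in(35,40,45):
  A=np.deg2rad(deg)
  for L in(0,60,120,180,240):
    for dy in (0,40):
      j=solver.inverse_kinematics(cp((92-L*np.sin(A),dy,54+L*np.cos(A))),quat(CY,A,-1));print(deg,L,dy,j if j is None else np.array(j))
```

```text
1.0583 [-0.9591  0.3244 -0.4355  1.3751  0.1348  1.4738 -0.0523]
hi [-0.2744  0.1538  0.7027  1.5347 -0.0995  1.4895  2.4734]
hi- [-0.6909  0.3018  1.3122  1.5436 -0.2918  1.5207 -0.4742]
hi30 [-0.8362 -0.2857  1.2404  1.8728 -0.1356  1.0486  2.527 ]
hi30- [ 0.3842 -0.032   0.2265  1.8521 -0.4819  1.1198 -0.3181]
35 0 0 [ 0.3947  0.6389 -0.0413  1.9638 -1.3399  0.4283  0.4925]
35 0 40 [ 0.4746  0.6154 -0.2019  2.033  -1.3846  0.3169  0.5405]
35 60 0 [ 0.2626  0.5304  0.1816  2.0161 -1.3035  0.5686  0.4356]
35 60 40 [ 0.393   0.4856 -0.0411  2.0853 -1.2821  0.4384  0.4211]
35 120 0 [-0.0564  0.4846  0.639   2.0579 -1.3276  0.7914  0.4269]
35 120 40 [ 0.2119  0.3716  0.2354  2.1244 -1.2153  0.5859  0.3465]
35 180 0 [-0.2941  0.4814  1.0134  2.0782 -1.3003  0.9797  0.4064]
35 180 40 [-0.2935  0.3564  0.9029  2.1539 -1.2384  0.8382  0.3558]
35 240 0 [-0.3019  0.3365  1.051   2.0749 -1.1197  0.9773  0.302 ]
35 240 40 [-0.5365  0.3242  1.2576  2.1544 -1.1466  0.9724  0.306 ]
40 0 0 [ 1.215   1.0479 -1.1058  1.9769  1.3054  0.2875 -1.7137]
40 0 40 [ 1.1788  1.0033 -1.0879  2.0524  1.5409  0
[... 521 characters left out ...]
2.2087 -1.1127  0.7872  0.374 ]
45 0 0 [ 1.3599  1.3144 -1.3122  2.005   1.6242  0.4583 -1.8219]
45 0 40 [ 1.3389  1.2934 -1.3064  2.0815  1.787   0.4588 -2.0286]
45 60 0 [ 1.016   0.6775 -0.6315  2.0744 -1.3625  0.2905  0.7748]
45 60 40 [ 1.4315  1.1313 -1.3093  2.1435  1.5629  0.3581 -1.893 ]
45 120 0 [ 0.9303  0.5068 -0.4228  2.1231 -1.3251  0.4852  0.6905]
45 120 40 [ 1.0732  0.5115 -0.6378  2.1992 -1.3658  0.3682  0.737 ]
45 180 0 [ 0.4525  0.3695  0.2358  2.1683 -1.3803  0.7955  0.6863]
45 180 40 [ 0.6011  0.3115  0.0149  2.2452 -1.3905  0.694   0.6967]
45 240 0 [ 0.3418  0.2818  0.4576  2.1826 -1.2696  0.9101  0.6147]
45 240 40 [ 0.295   0.2147  0.4573  2.2664 -1.2852  0.8589  0.6197]
```

```bash
cat > fk.py <<'E'
import numpy as np, os
from scipy.spatial.transform import Rotation as R
from scipy.optimize import least_squares
LO=np.array([-2.88,-.31,-1.54,.2,-1.41,.19,-2.57]);HI=np.array([2.88,2.03,1.56,2.42,4.55,2.02,2.57])
AX=np.array([[0,0,-1],[0,1,0],[0,0,-1],[0,1,0],[0,0,-1],[0,1,0],[0,0,-1.]])
# x: 8 offsets(3) between frames + small axis tilts are not needed
def chain(x,q):
    o=x[:24].reshape(8,3);p=o[0].copy();Rm=np.eye(3);P=[p.copy()]
    for i in range(7):
        Rm=Rm@R.from_rotvec(AX[i]*q[i]).as_matrix();p=p+Rm@o[i+1];P.append(p.copy())
    return P,Rm@R.from_rotvec(x[24:27]).as_matrix()
def fit(Q,Pp,Rr):
    f=lambda x:np.concatenate([np.r_[(chain(x,q)[0][-1]-p)*10,(chain(x,q)[1]-r).ravel()] for q,p,r in zip(Q,Pp,Rr)])
    x=np.zeros(27);x[2]=.34;x[8]=.4;x[14]=.4;x[23]=.25
    best=None
    for yaw in(0,np.pi/2,np.pi,-np.pi/2):
        x0=x.copy();x0[26]=yaw;s=least_squares(f,x0)
        if best is None or s.cost<best.cost:best=s
    return best.x,np.sqrt(2*best.cost/len(Q)/12)
X=np.load("fk.npy") if os.path.exists("fk.npy") else None
def ik(p,Rt,q0,wn=.02):
    f=lambda q:(lambda c:np.r_[(c[0][-1]-p)*20,(c[1]-Rt).ravel()*4,wn*(q-q0)])(chain(X,q))
    s=least_squares(f,np.clip(q0,LO+.02,HI-.02),bounds=(LO+.01,HI-.01));c=chain(X,s.x)
    return s.x,np.linalg.norm(c[0][-1]-p)
E
python3 - <<'E'
from h import *
import fk
rng=np.random.default_rng(0);Q,P,Rr=[],[],[]
while len(Q)<40:
    p=np.array([rng.uniform(.35,.7),rng.uniform(-.4,.4),rng.uniform(.05,.45)]);q=quat(rng.uniform(-1,1),rng.uniform(-.3,.7),rng.choice([1,-1]))
    j=solver.inverse_kinematics(p,q)
    if j is not None: Q.append(np.array(j));P.append(p);Rr.append(Rn.from_quat(np.roll(q,-1)).as_matrix())
x,r=fk.fit(Q,P,Rr);print("rms",r);print(x[:24].reshape(8,3),x[24:]);np.save("fk.npy",x)
E
```

```text
rms 2.3100608478949764e-11
[[  0.      -0.      32.0845]
 [  0.      -0.4679 -31.7381]
 [ -0.       0.4531   0.4419]
 [ -0.       0.092    0.0639]
 [ -0.      -0.1037   0.4518]
 [  0.       2.1068   0.0189]
 [ -0.      -2.1071   0.0732]
 [ -0.      -0.       0.2859]] [ 0.     -0.      1.5708]
```

Run:
```python
from h import *
import fk
M=lambda q:Rn.from_quat(np.roll(q,-1)).as_matrix()
C1=C0-SX*.058
A=np.deg2rad(45);s=np.sin(A)
for name,seed,fl in(("B",[1.36,1.31,-1.31,2.0,1.62,.46,-1.82],-1),("A",[.93,.5,-.42,2.1,-1.3,.48,.69],-1),("mid",[1.0,.9,-.9,2.0,.3,.3,-.6],-1)):
    q=np.array(seed);print(name)
    for nm,p,o in [(f"L{L}",(92-L*s,0,54+L*s),C0) for L in(0,60,120,200,280)]+[("pull",(92,0,54),C1),("lid0",(-95,0,40),C1),("lid45",(-40,0,145),C1),("lidup",(50,0,175),C1),("push0",(-75,0,30),C1),("pushend",(-75,0,30),SF+SX*.044)]:
        if nm=="pull": q=q0
        q,e=fk.ik(cp(p,o),M(quat(CY,A,fl)),q)
        if nm=="L0": q0=q
        P,_=fk.chain(fk.X,q);mar=np.minimum(q-fk.LO,fk.HI-q)
        print(nm,q,"err%.4f"%e,"margin %.2f@%d"%(mar.min(),mar.argmin()+1),"elbow",P[2]+0*P[3],"wr",P[5]*0+fk.chain(fk.X,q)[0][-1]-.359*(M(quat(CY,A,fl))[:,2]))
```

```text
B
L0 [ 1.3594  1.3127 -1.3108  2.005   1.6234  0.4564 -1.8223] err0.0000 margin 0.23@3 elbow [ 0.0752 -0.4208  0.4592] wr [ 0.4552 -0.2385  0.3079]
L60 [ 1.4802  1.2811 -1.4042  2.0636  1.4748  0.5093 -1.6914] err0.0000 margin 0.14@3 elbow [ 0.0236 -0.4231  0.4726] wr [ 0.4175 -0.2578  0.3503]
L120 [ 1.6054  1.2732 -1.5183  2.1064  1.3358  0.5914 -1.5679] err0.0000 margin 0.02@3 elbow [-0.0294 -0.4217  0.476 ] wr [ 0.3797 -0.2771  0.3927]
L200 [ 1.766   1.0446 -1.53    2.1372  0.8678  0.5045 -1.2098] err0.0000 margin 0.01@3 elbow [-0.0886 -0.372   0.5683] wr [ 0.3293 -0.3028  0.4493]
L280 [ 1.9566  0.7854 -1.53    2.1357  0.2062  0.5264 -0.6274] err0.0000 margin 0.01@3 elbow [-0.1313 -0.2839  0.6588] wr [ 0.2789 -0.3285  0.5058]
pull [ 1.49    1.3114 -1.3195  2.0733  1.5503  0.4474 -1.6982] err0.0000 margin 0.22@3 elbow [ 0.0197 -0.4269  0.4597] wr [ 0.405  -0.2674  0.3079]
lid0 [ 1.9663  1.4582 -1.3935  2.2078  1.2891  0.6113 -1.1555] err0.0000 margin 0.15@3 elbow [-0.1828 -0.3995  0.396 ] wr [ 0.2384 -0.3524  0.2939]
lid45 [ 1.863   1.2304 -1.53    2.1841  1.0682  0.5822 -1.2338] e
[... 3100 characters left out ...]
  0.4919 -1.0851] err0.0000 margin 0.21@4 elbow [-0.1681 -0.3968  0.4452] wr [ 0.2384 -0.3524  0.2938]
lid45 [ 1.8612  1.209  -1.5163  2.1841  1.0415  0.5619 -1.214 ] err0.0000 margin 0.02@3 elbow [-0.1325 -0.3917  0.5028] wr [ 0.2874 -0.3274  0.3989]
lidup [ 1.6485  1.1026 -1.4953  2.1041  1.0577  0.4998 -1.3887] err0.0000 margin 0.04@3 elbow [-0.0454 -0.392   0.5458] wr [ 0.3676 -0.2865  0.4289]
push0 [ 1.8669  1.3126 -1.2672  2.1992  1.2024  0.4203 -1.1357] err0.0000 margin 0.22@4 elbow [-0.1388 -0.4043  0.4592] wr [ 0.2562 -0.3433  0.2839]
pushend [ 1.5433  1.3414 -1.2828  2.1074  1.5955  0.4255 -1.6801] err0.0000 margin 0.24@6 elbow [-0.0029 -0.4305  0.4469] wr [ 0.3777 -0.2768  0.2839]
```

```bash
cat >> fk.py <<'E'
def show(path,n=8):
    for a,b in zip(path[:-1],path[1:]):
        for t in np.linspace(0,1,n)[:-1]: pr(a+(b-a)*t)
    pr(path[-1])
def pr(q):
    P,Rm=chain(X,q);z=Rm[:,2];f=lambda v:"(%.2f %.2f %.2f)"%tuple(v)
    print("tcp",f(P[-1]),"tz",f(z),"wr",f(P[-1]-.359*z),"elb",f(chain(np.r_[X[:9],np.zeros(18)],q)[0][2]))
E
python3 - <<'E'
from h import *
import fk
M=lambda q:Rn.from_quat(np.roll(q,-1)).as_matrix()
A=np.deg2rad(45);s=np.sin(A);R=M(quat(CY,A,-1))
q=np.array([1.2607,1.15,-1.15,2.,1.5,.3,-1.8]);B=[]
for L in(0,40,80,120):
    q,e=fk.ik(cp((92-L*s,0,54+L*s)),R,q,.05);B.append(q);print(L,q,e,np.minimum(q-fk.LO,fk.HI-q).min())
q0=np.array(readout.read_joint_pos())
v1=np.array([0.3,.1,-.9,1.6,.6,1.0,-.8]);v2=np.array([1.3,.5,-1.3,2.0,1.1,.7,-1.4])
fk.show([q0,v1,v2,B[2]],6)
np.save("B.npy",np.array([v1,v2,B[2],B[0]]))
E
```

```text
0 [ 1.291   1.1449 -1.1588  2.0066  1.5383  0.2642 -1.8477] 4.712641022664883e-06 0.07416394757084815
40 [ 1.3922  1.1431 -1.2489  2.0469  1.4117  0.3256 -1.7082] 1.3203524908334342e-05 0.13556524072004483
80 [ 1.4931  1.1496 -1.3437  2.0803  1.3097  0.397  -1.5968] 9.389317544215723e-06 0.19627222716625492
120 [ 1.5903  1.1592 -1.4379  2.1067  1.2213  0.4723 -1.5054] 7.298619498000881e-06 0.10212259532709966
tcp (0.20 0.58 0.42) tz (-0.00 -0.00 -1.00) wr (0.20 0.58 0.78) elb (0.09 0.11 0.77)
tcp (0.32 0.54 0.43) tz (0.11 0.07 -0.99) wr (0.28 0.52 0.79) elb (0.10 0.07 0.77)
tcp (0.44 0.48 0.45) tz (0.25 0.09 -0.96) wr (0.35 0.45 0.80) elb (0.10 0.03 0.78)
tcp (0.53 0.40 0.47) tz (0.39 0.08 -0.92) wr (0.39 0.37 0.80) elb (0.08 0.00 0.78)
tcp (0.61 0.30 0.50) tz (0.52 0.02 -0.85) wr (0.42 0.30 0.81) elb (0.06 -0.02 0.78)
tcp (0.66 0.20 0.53) tz (0.63 -0.08 -0.78) wr (0.44 0.23 0.81) elb (0.04 -0.03 0.79)
tcp (0.69 0.10 0.46) tz (0.58 -0.16 -0.80) wr (0.48 0.16 0.75) elb (0.06 -0.05 0.78)
tcp (0.70 0.00 0.40) tz (0.54 -0.21 -0.82) wr (0.50 0.08 0.69) elb (0.08 -0.08 0.77)
tcp (0.68 -0.09 0.34) tz (0.50 -0.23 -0.83) wr (0.50 -0.00 0.64) elb (0.08 -0.12 0.76)
tcp (0.66 -0.16 0.29) tz (0.48 -0.24 -0.85) wr (0.48 -0.08 0.59) elb (0.07 -0.17 0.75)
tcp (0.62 -0.22 0.25) tz (0.48 -0.22 -0.85) wr (0.45 -0.14 0.56) elb (0.04 -0.21 0.73)
tcp (0.62 -0.22 0.21) tz (0.49 -0.11 -0.86) wr (0.45 -0.18 0.52) elb (0.05 -0.26 0.70)
tcp (0.62 -0.21 0.17) tz (0.52 0.01 -0.86) wr (0.44 -0.21 0.48) elb (0.04 -0.30 0.67)
tcp (0.63 -0.19 0.14) tz (0.55 0.12 -0.83) wr (0.43 -0.23 0.44) elb (0.04 -0.34 0.62)
tcp (0.63 -0.17 0.12) tz (0.59 0.23 -0.78) wr (0.42 -0.25 0.40) elb (0.03 -0.38 0.58)
tcp (0.63 -0.15 0.11) tz (0.63 0.32 -0.71) wr (0.40 -0.26 0.36) elb (0.02 -0.40 0.53)
```

```bash
cat >> h.py <<'E'
import fk
M=lambda q:Rn.from_quat(np.roll(q,-1)).as_matrix()
def st(): print("t %.2f"%readout.read_time(),np.array(readout.read_tool_pos()),"F",np.array(readout.read_contact_force()),"open %.4f"%readout.read_opening())
E
cat > s1.py <<'E'
from h import *
import sys
A=np.deg2rad(45);s=np.sin(A);R=M(quat(CY,A,-1))
B=np.load("B.npy");hk=lambda L:cp((98-L*s,0,55+L*s))
b120,e=fk.ik(hk(125),R,np.array([1.59,1.16,-1.438,2.1,1.22,.47,-1.5]),.05)
v2,e2=fk.ik(cp((-80,0,250)),M(quat(.2,.5,-1)),B[1],.05)
q0=np.array(readout.read_joint_pos());print(e,e2,b120,v2)
if len(sys.argv)<2:
    fk.show([q0,B[0],v2,b120],6);raise SystemExit
claw.command_gripper(.04)
for q in(B[0],v2,b120): bot.move_j(list(q))
st();print(bot.move_linear(hk(0),velocity=.12,max_force=12));st()
cv2.imwrite("pics/t1.png",viewer.camera("top"));cv2.imwrite("pics/s1.png",viewer.camera("side"))
E
python3 s1.py
```

```text
2.5561043469264074e-07 4.5858640068083185e-05 [ 1.5872  1.154  -1.445   2.1029  1.212   0.4769 -1.5052] [ 1.7448  0.5558 -1.53    2.0827  0.5293  0.6261 -1.3893]
tcp (0.20 0.58 0.42) tz (-0.00 -0.00 -1.00) wr (0.20 0.58 0.78) elb (0.09 0.11 0.77)
tcp (0.32 0.54 0.43) tz (0.11 0.07 -0.99) wr (0.28 0.52 0.79) elb (0.10 0.07 0.77)
tcp (0.44 0.48 0.45) tz (0.25 0.09 -0.96) wr (0.35 0.45 0.80) elb (0.10 0.03 0.78)
tcp (0.53 0.40 0.47) tz (0.39 0.08 -0.92) wr (0.39 0.37 0.80) elb (0.08 0.00 0.78)
tcp (0.61 0.30 0.50) tz (0.52 0.02 -0.85) wr (0.42 0.30 0.81) elb (0.06 -0.02 0.78)
tcp (0.66 0.20 0.53) tz (0.63 -0.08 -0.78) wr (0.44 0.23 0.81) elb (0.04 -0.03 0.79)
tcp (0.68 0.09 0.43) tz (0.53 -0.10 -0.84) wr (0.49 0.13 0.74) elb (0.06 -0.06 0.78)
tcp (0.66 -0.00 0.36) tz (0.45 -0.07 -0.89) wr (0.50 0.02 0.68) elb (0.07 -0.10 0.77)
tcp (0.62 -0.09 0.30) tz (0.40 -0.02 -0.91) wr (0.48 -0.08 0.63) elb (0.05 -0.15 0.76)
tcp (0.58 -0.15 0.26) tz (0.41 0.05 -0.91) wr (0.43 -0.17 0.59) elb (0.01 -0.20 0.74)
tcp (0.53 -0.20 0.25) tz (0.47 0.10 -0.88) wr (0.36 -0.24 0.57) elb (-0.05 -0.23 0.72)
tcp (0.54 -0.21 0.23) tz (0.50 0.13 -0.85) wr (0.36 -0.25 0.54) elb (-0.05 -0.27 0.69)
tcp (0.56 -0.20 0.21) tz (0.54 0.17 -0.82) wr (0.36 -0.27 0.51) elb (-0.05 -0.31 0.66)
tcp (0.57 -0.20 0.19) tz (0.57 0.22 -0.79) wr (0.37 -0.27 0.47) elb (-0.04 -0.35 0.62)
tcp (0.59 -0.18 0.17) tz (0.60 0.27 -0.75) wr (0.38 -0.28 0.44) elb (-0.03 -0.38 0.57)
tcp (0.61 -0.16 0.14) tz (0.63 0.32 -0.71) wr (0.38 -0.28 0.40) elb (-0.02 -0.40 0.53)
```

```bash
python3 s1.py go
python3 - <<'E'
import cv2,numpy as np
t=cv2.imread("pics/t1.png")[50:250,110:310];s=cv2.imread("pics/s1.png")[130:280,110:310]
cv2.imwrite("pics/c1.png",np.hstack([cv2.resize(t,(400,400)),cv2.resize(s,(400,300))[:,:,:].copy() if 0 else cv2.copyMakeBorder(cv2.resize(s,(400,300)),0,100,0,0,0)]))
E
```

```text
2.5561043469264074e-07 4.5858640068083185e-05 [ 1.5872  1.154  -1.445   2.1029  1.212   0.4769 -1.5052] [ 1.7448  0.5558 -1.53    2.0827  0.5293  0.6261 -1.3893]
t 6.28 [ 0.6087 -0.1598  0.1444] F [ 0.465  -0.1917  0.8567] open 0.0401
False
t 7.47 [ 0.6867 -0.1209  0.0555] F [-0.6938 -0.4496  1.0532] open 0.0397
```

View pics/c1.png

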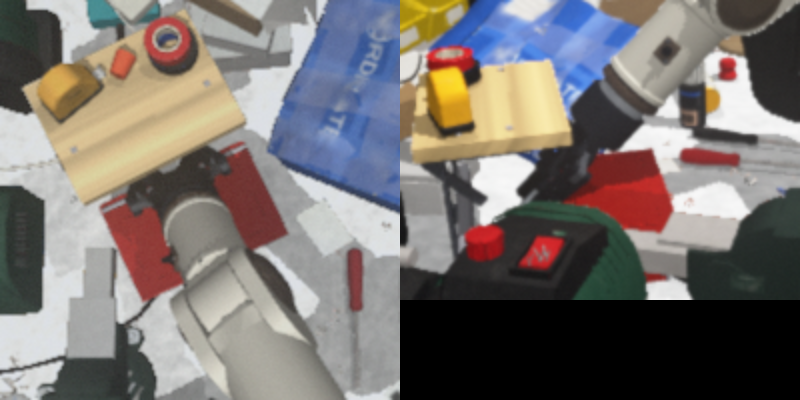

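The picture shows the gripper reaching over the lid under the shelf edge, with the fingertips behind the lip (crop (525,190)) and no contact force. Now I'll pull.

Run:
```python
from h import *
p=np.array(readout.read_tool_pos())
bot.move_linear(p-SX*.02,velocity=.05);st()
bot.move_linear(p-SX*.067,velocity=.06);st();bot.wait(.1)
cx=fr(CY)[:,0];A=np.pi/4;u=np.array([-np.sin(A)*cx[0],-np.sin(A)*cx[1],np.cos(A)])
p=np.array(readout.read_tool_pos());bot.move_linear(p+cx*.006,velocity=.05);p=p+cx*.006
bot.move_linear(p+u*.125,velocity=.15);st();print(np.array(readout.read_joint_pos()))
cv2.imwrite("pics/t2.png",viewer.camera("top"));cv2.imwrite("pics/s2.png",viewer.camera("side"))
```

```text
t 8.12 [ 0.6696 -0.1309  0.0566] F [0.4392 0.8682 3.7661] open 0.0401
t 9.06 [ 0.6294 -0.1539  0.0567] F [4.29   2.4269 4.9634] open 0.0400
t 10.43 [ 0.5559 -0.1912  0.1444] F [0.2041 1.2881 0.2232] open 0.0400
[ 1.7388  1.1761 -1.4814  2.1503  1.1041  0.5131 -1.3331]
```

```bash
cat > s3.py <<'E'
from h import *
import sys
C1=C0-SX*.058
q0=np.array(readout.read_joint_pos());A=np.pi/4
a,e=fk.ik(cp((-125,0,90),C1),M(quat(CY,A,-1)),np.array([1.4,.65,-.55,2.2,-1.2,.5,1.0]),.03)
mid=(q0+a)/2;mid[1]-=.35;mid[5]+=.25
print(a,e)
if len(sys.argv)<2: fk.show([q0,mid,a],7);raise SystemExit
bot.move_j(list(mid));bot.move_j(list(a));claw.command_gripper(0.03);st()
t=viewer.camera("top");s=viewer.camera("side");cv2.imwrite("pics/t3.png",t);cv2.imwrite("pics/s3.png",s)
cv2.imwrite("pics/c3.png",np.hstack([cv2.resize(t[70:270,110:310],(400,400)),cv2.resize(s[110:310,110:310],(400,400))]))
E
python3 s3.py
```

```text
[ 1.4084  0.5812 -0.492   2.2357 -1.1055  0.5874  0.9039] 2.0298374692939224e-06
tcp (0.56 -0.19 0.14) tz (0.63 0.32 -0.71) wr (0.33 -0.31 0.40) elb (-0.08 -0.40 0.52)
tcp (0.51 -0.18 0.11) tz (0.50 0.34 -0.80) wr (0.33 -0.30 0.40) elb (-0.07 -0.38 0.56)
tcp (0.46 -0.18 0.09) tz (0.37 0.35 -0.86) wr (0.33 -0.30 0.40) elb (-0.06 -0.36 0.60)
tcp (0.42 -0.17 0.08) tz (0.27 0.36 -0.89) wr (0.32 -0.30 0.40) elb (-0.04 -0.33 0.64)
tcp (0.38 -0.17 0.08) tz (0.18 0.38 -0.91) wr (0.32 -0.30 0.41) elb (-0.03 -0.30 0.67)
tcp (0.36 -0.16 0.09) tz (0.14 0.40 -0.90) wr (0.31 -0.31 0.42) elb (-0.02 -0.26 0.70)
tcp (0.34 -0.15 0.11) tz (0.12 0.43 -0.89) wr (0.30 -0.31 0.43) elb (-0.02 -0.22 0.73)
tcp (0.36 -0.14 0.11) tz (0.21 0.49 -0.84) wr (0.28 -0.32 0.42) elb (-0.01 -0.23 0.73)
tcp (0.38 -0.14 0.12) tz (0.31 0.52 -0.80) wr (0.27 -0.33 0.40) elb (-0.00 -0.23 0.72)
tcp (0.40 -0.16 0.11) tz (0.40 0.52 -0.76) wr (0.26 -0.34 0.39) elb (0.00 -0.23 0.72)
tcp (0.42 -0.18 0.11) tz (0.49 0.48 -0.73) wr (0.24 -0.35 0.37) elb (0.01 -0.24 0.72)
tcp (0.43 -0.21 0.10) tz (0.57 0.41 -0.71) wr (0.23 -0.36 0.36) elb (0.02 -0.24 0.72)
tcp (0.44 -0.25 0.09) tz (0.63 0.32 -0.71) wr (0.21 -0.37 0.34) elb (0.02 -0.24 0.72)
```

```bash
sed -i 's/mid=(q0+a)\/2;mid\[1\]-=.35;mid\[5\]+=.25/mid=q0*.45+a*.55;mid[1]-=.6;mid[5]+=.5;mid[6]-=.4/' s3.py; python3 s3.py
```

```text
[ 1.4084  0.5812 -0.492   2.2357 -1.1055  0.5874  0.9039] 2.0298374692939224e-06
tcp (0.56 -0.19 0.14) tz (0.63 0.32 -0.71) wr (0.33 -0.31 0.40) elb (-0.08 -0.40 0.52)
tcp (0.49 -0.19 0.10) tz (0.45 0.31 -0.84) wr (0.33 -0.30 0.40) elb (-0.07 -0.37 0.58)
tcp (0.43 -0.19 0.09) tz (0.27 0.29 -0.92) wr (0.33 -0.30 0.41) elb (-0.05 -0.33 0.63)
tcp (0.37 -0.19 0.09) tz (0.12 0.29 -0.95) wr (0.32 -0.29 0.43) elb (-0.04 -0.29 0.68)
tcp (0.32 -0.18 0.11) tz (0.01 0.30 -0.95) wr (0.31 -0.29 0.45) elb (-0.03 -0.23 0.72)
tcp (0.29 -0.17 0.14) tz (-0.04 0.34 -0.94) wr (0.30 -0.29 0.48) elb (-0.02 -0.17 0.75)
tcp (0.28 -0.14 0.18) tz (-0.03 0.38 -0.92) wr (0.29 -0.28 0.51) elb (-0.01 -0.11 0.77)
tcp (0.32 -0.13 0.17) tz (0.11 0.47 -0.87) wr (0.28 -0.30 0.49) elb (-0.01 -0.13 0.77)
tcp (0.36 -0.13 0.17) tz (0.26 0.52 -0.81) wr (0.27 -0.32 0.46) elb (-0.00 -0.16 0.76)
tcp (0.39 -0.15 0.16) tz (0.39 0.52 -0.76) wr (0.25 -0.34 0.43) elb (0.00 -0.18 0.75)
tcp (0.42 -0.18 0.15) tz (0.50 0.48 -0.72) wr (0.24 -0.35 0.40) elb (0.01 -0.20 0.74)
tcp (0.44 -0.21 0.12) tz (0.58 0.41 -0.70) wr (0.23 -0.36 0.37) elb (0.02 -0.22 0.73)
tcp (0.44 -0.25 0.09) tz (0.63 0.32 -0.71) wr (0.21 -0.37 0.34) elb (0.02 -0.24 0.72)
```

```bash
sed -i 's/^mid=.*/w1,_=fk.ik(cp((-60,-10,220),C1),M(quat(CY,.55,-1)),q0,.03);mid,_=fk.ik(cp((-140,-20,200),C1),M(quat(.35,.35,-1)),(q0+a)\/2,.05);print(w1,mid)/; s/\[q0,mid,a\]/[q0,w1,mid,a]/; s/^bot.move_j(list(mid))/bot.move_j(list(w1));bot.move_j(list(mid))/' s3.py; python3 s3.py
```

```text
[ 1.8192  0.7931 -1.53    2.058   0.5616  0.7151 -1.0063] [ 1.5855  0.3171 -0.986   2.0735 -0.0462  0.6951 -0.5392]
[ 1.4084  0.5812 -0.492   2.2357 -1.1055  0.5874  0.9039] 2.0298374692939224e-06
tcp (0.56 -0.19 0.14) tz (0.63 0.32 -0.71) wr (0.33 -0.31 0.40) elb (-0.08 -0.40 0.52)
tcp (0.55 -0.20 0.15) tz (0.60 0.30 -0.74) wr (0.33 -0.31 0.42) elb (-0.09 -0.39 0.54)
tcp (0.54 -0.22 0.16) tz (0.57 0.28 -0.77) wr (0.33 -0.32 0.44) elb (-0.09 -0.37 0.57)
tcp (0.53 -0.22 0.18) tz (0.54 0.26 -0.80) wr (0.33 -0.32 0.46) elb (-0.09 -0.36 0.59)
tcp (0.52 -0.23 0.19) tz (0.52 0.25 -0.82) wr (0.33 -0.32 0.48) elb (-0.09 -0.34 0.61)
tcp (0.51 -0.23 0.20) tz (0.49 0.24 -0.84) wr (0.33 -0.32 0.50) elb (-0.09 -0.32 0.64)
tcp (0.50 -0.23 0.22) tz (0.47 0.24 -0.85) wr (0.33 -0.32 0.53) elb (-0.09 -0.30 0.66)
tcp (0.48 -0.23 0.20) tz (0.41 0.23 -0.88) wr (0.34 -0.31 0.52) elb (-0.07 -0.28 0.68)
tcp (0.47 -0.23 0.19) tz (0.36 0.23 -0.90) wr (0.34 -0.31 0.51) elb (-0.06 -0.26 0.70)
tcp (0.46 -0.24 0.18) tz (0.33 0.21 -0.92) wr (0.34 -0.31 0.51) elb (-0.05 -0.23 0.72)
tcp (0.45 -0.25 0.18) tz (0.32 0.18 -0.93) wr (0.33 -0.32 0.52) elb (-0.03 -0.20 0.74)
tcp (0.44 -0.26 0.19) tz (0.31 0.15 -0.94) wr (0.33 -0.32 0.52) elb (-0.02 -0.17 0.75)
tcp (0.43 -0.28 0.20) tz (0.32 0.12 -0.94) wr (0.32 -0.32 0.54) elb (-0.02 -0.14 0.77)
tcp (0.43 -0.25 0.18) tz (0.37 0.22 -0.90) wr (0.30 -0.33 0.50) elb (-0.01 -0.16 0.76)
tcp (0.44 -0.24 0.16) tz (0.42 0.30 -0.86) wr (0.29 -0.35 0.47) elb (-0.01 -0.17 0.75)
tcp (0.44 -0.23 0.15) tz (0.48 0.35 -0.81) wr (0.27 -0.36 0.44) elb (-0.00 -0.19 0.74)
tcp (0.44 -0.23 0.13) tz (0.54 0.36 -0.76) wr (0.25 -0.36 0.41) elb (0.01 -0.21 0.74)
tcp (0.44 -0.24 0.11) tz (0.59 0.35 -0.73) wr (0.23 -0.37 0.37) elb (0.02 -0.23 0.73)
tcp (0.44 -0.25 0.09) tz (0.63 0.32 -0.71) wr (0.21 -0.37 0.34) elb (0.02 -0.24 0.72)
```

That path is clear, so I'll run it.

```bash
python3 s3.py go
```

```text
[ 1.8192  0.7931 -1.53    2.058   0.5616  0.7151 -1.0063] [ 1.5855  0.3171 -0.986   2.0735 -0.0462  0.6951 -0.5392]
[ 1.4084  0.5812 -0.492   2.2357 -1.1055  0.5874  0.9039] 2.0298374692939224e-06
t 13.31 [ 0.4381 -0.2508  0.0904] F [0.3668 0.0462 0.6596] open 0.0302
```

View pics/c3.png

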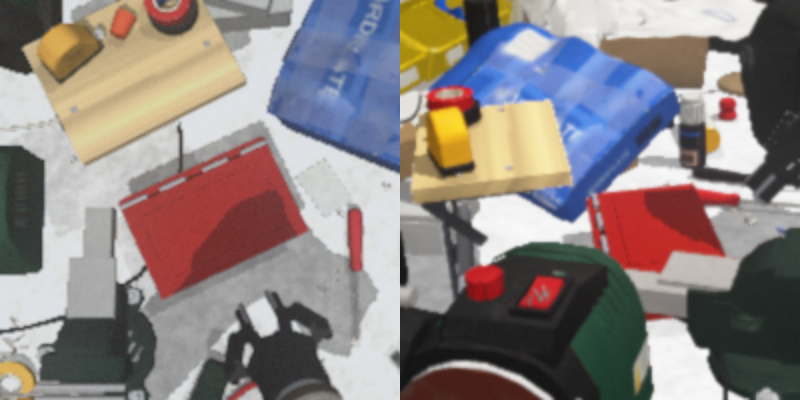

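The picture shows the case fully out, with the lid corners in the top view at about (191,219), (263.5,185.5), (242.5,138.5) and (170,171.5), and the gripper in front of it.

```bash
cat >> h.py <<'E'
def lidpose(t,fl,frr,rr,rl,thr=32,z=.065):
    c=blob(t,thr,np.mean([fl,frr],0));F=line(c,fl,frr);R=line(c,frr,rr);L=line(c,fl,rl);B=line(c,rl,rr)
    g=lambda l,m:onplane("top",isect(l,m),z)
    a,b,r,k=g(F,R),g(F,L),g(B,R),g(B,L);d=(a-b)[:2];yaw=np.arctan2(d[0],-d[1]);d2=(r+k-a-b)[:2];cx=fr(yaw)[:,0]
    o=(a+b)/2+cx*.073;o[2]=0
    lip=o+cx*.068-SF
    print("lid",a,b,"w %.4f d %.4f yaw F %.3f S %.3f"%(np.linalg.norm(d),np.linalg.norm(d2)/2,yaw,np.arctan2(d2[1],d2[0])),"C",o,"lip in shelf",lip@SX,lip@fr(SY)[:,1]);return o,yaw
E
python3 - <<'E'
from h import *
lidpose(cv2.imread("pics/t0.png") if 0 else cv2.imread("pics/t3.png"),(191,219),(263.5,185.5),(242.5,138.5),(170,171.5))
lidpose(cv2.imread("pics/top0.png"),(181,200.2),(253.3,166.3),(235,127),(163,158))
E
```

```text
lid [ 0.5338 -0.3178  0.065 ] [ 0.4396 -0.1328  0.065 ] w 0.2076 d 0.1397 yaw F 0.471 S 0.467 C [ 0.5518 -0.1922  0.    ] lip in shelf -0.023528837616868855 -0.0005241658525828934
lid [ 0.5809 -0.2907  0.065 ] [ 0.4863 -0.1064  0.065 ] w 0.2072 d 0.1301 yaw F 0.474 S 0.471 C [ 0.5985 -0.1652  0.    ] lip in shelf 0.030486198553359607 -0.00016661677464404118
```

```bash
cat >> h.py <<'E'
C1=np.array([.5525,-.1919,0]);CY1=.470
def c1(p): return cp(p,C1,CY1)
E
python3 - <<'E'
from h import *
q=quat(CY1,np.pi/4,-1)
claw.command_gripper(.01)
bot.move_linear(c1((-110,0,39)),velocity=.12,rotation=q)
if bot.move_linear(c1((-75,0,39)),velocity=.08,max_force=6): print("touch")
st()
k=np.sqrt(.5)
for th in np.deg2rad([0,6,14,24,34,45,56,67,78,86,91]):
    E=np.array([54-128*np.cos(th),0,60+128*np.sin(th)]);d=10*k
    P=E+[d,0,-d] if th<.8 else np.array([54-118*np.cos(th),0,60+118*np.sin(th)])
    if th==0:P[2]-=2
    r=bot.move_linear(c1(P-[7.8,0,7.8]),velocity=.12,max_force=25)
    if r: print("force stop",th,np.array(readout.read_contact_force()));break
st()
p=np.array(readout.read_tool_pos());bot.wait(.1)
bot.move_linear(p-fr(CY1)[:,0]*.09+[0,0,.06],velocity=.25)
t=viewer.camera("top");s=viewer.camera("side");cv2.imwrite("pics/t4.png",t);cv2.imwrite("pics/s4.png",s)
cv2.imwrite("pics/c4.png",np.hstack([cv2.resize(t[70:270,110:310],(400,400)),cv2.resize(s[110:310,110:310],(400,400))]))
st();print(np.array(readout.read_joint_pos()))
E
```

```text
t 14.93 [ 0.4858 -0.2255  0.039 ] F [0.1341 0.0916 0.3753] open 0.0099
t 18.34 [ 0.5955 -0.1698  0.1701] F [-0.7714 -0.0139  0.0646] open 0.0103
t 19.12 [ 0.5158 -0.2089  0.2296] F [ 0.4363 -0.3426  0.0666] open 0.0098
[ 1.2252  0.2836 -0.5002  2.1586 -1.0207  0.7205  0.4543]
```

View pics/c4.png

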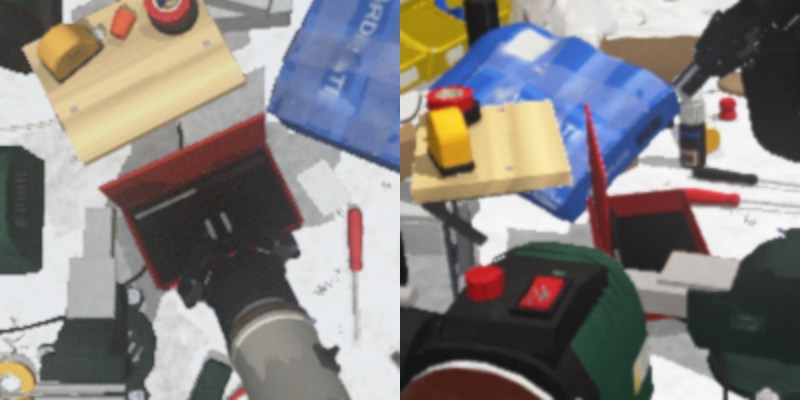

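The picture shows the lid standing upright, the insert with its posts visible, and the case not moved. Next comes the lid-angle check and the path to the driver.

```bash
cat > s5.py <<'E'
from h import *
import sys
P,e=tri((242.5,127.5),(203.5,161.5));v=fr(CY1).T@(P-C1);print("lid top corner case",v*1000,e,"theta",np.arctan2(v[2]-.06,.054-v[0]))
D=np.array([.5289,-.3845,0]);DY=.042;PY=CY1-np.pi/2
q0=np.array(readout.read_joint_pos());res={}
for fl,j7 in((1,(-2,0,2)),(-1,(-2,0,2))):
    for s7 in j7:
        q,l=np.array([.6,.5,-.2,1.7,-.2,.9,s7]),[]
        for p,y in((D+[0,0,.12],DY),(D+[0,0,.001],DY),(c1((-12,-50,200)),PY),(c1((-12,-50,32)),PY)):
            q,e=fk.ik(p,M(quat(y,0,fl)),q,.03);l.append(q)
            if e>1e-4: break
        if e<1e-4: print(fl,s7,[x.round(2).tolist() for x in l],min(np.minimum(x-fk.LO,fk.HI-x).min() for x in l));res[fl]=l
np.save("G.npy",np.array([res[k] for k in sorted(res)]));print(sorted(res))
E
python3 s5.py
```

```text
lid top corner case [  54.9724 -104.7987  186.1238] 0.0012739330304745722 theta 1.578505904675491
1 0 [[0.96, 0.65, -0.52, 1.63, 0.38, 0.97, 1.92], [0.9, 0.8, -0.45, 1.66, 0.46, 0.78, 1.86], [0.62, 0.46, -0.35, 1.68, 0.17, 1.04, 0.69], [0.57, 0.67, -0.28, 1.77, 0.26, 0.73, 0.62]] 0.5444181846039251
1 2 [[0.64, 0.59, -0.07, 1.64, 0.05, 0.92, 2.16], [0.63, 0.75, -0.06, 1.67, 0.07, 0.72, 2.15], [0.27, 0.43, 0.12, 1.69, -0.06, 1.02, 0.88], [0.29, 0.65, 0.09, 1.78, -0.09, 0.71, 0.9]] 0.40984603986679735
-1 -2 [[0.78, 0.61, -0.27, 1.63, 0.19, 0.93, -1.09], [0.75, 0.76, -0.23, 1.67, 0.24, 0.73, -1.12], [0.42, 0.44, -0.08, 1.69, 0.04, 1.02, -2.34], [0.41, 0.65, -0.07, 1.78, 0.06, 0.71, -2.36]] 0.20741217356269015
-1 0 [[0.45, 0.6, 0.19, 1.65, -0.14, 0.91, -0.84], [0.47, 0.76, 0.16, 1.68, -0.17, 0.72, -0.81], [0.04, 0.46, 0.43, 1.7, -0.22, 1.03, -2.13], [0.11, 0.68, 0.33, 1.79, -0.31, 0.73, -2.06]] 0.43858437953548535
-1 2 [[0.11, 0.69, 0.7, 1.66, -0.52, 0.98, -0.54], [0.18, 0.84, 0.59, 1.69, -0.62, 0.8, -0.47], [-0.38, 0.68, 1.09, 1.71, -0.65, 1.16, -1.77], [-0.26, 0.87, 0.9, 1.8, -0.86, 0.91, -1.64]] 0.46792236901401996
[-1, 1]
```

```bash
cat > s6.py <<'E'
from h import *
D=np.array([.5289,-.3845,0]);DY=.042
q0=np.array(readout.read_joint_pos())
g,e=fk.ik(D+[0,0,.2],M(quat(DY,0,1)),np.array([.64,.55,-.07,1.64,.05,.95,2.16]),.03)
fk.show([q0,g],7)
bot.move_j(list(g));claw.command_gripper(.045)
bot.move_linear(D+[0,0,.03],velocity=.2);print(bot.move_linear(D+[0,0,.001],velocity=.05,max_force=8));st()
claw.command_gripper(.0,grasp_force=40);st();print(readout.read_grip_force())
bot.move_linear(D+[0,0,.24],velocity=.2);st()
t=viewer.camera("top");s=viewer.camera("side");cv2.imwrite("pics/t6.png",t);cv2.imwrite("pics/s6.png",s)
cv2.imwrite("pics/c6.png",np.hstack([cv2.resize(t[100:300,180:380],(400,400)),cv2.resize(s[80:280,170:370],(400,400))]))
E
python3 s6.py
```

```text
tcp (0.52 -0.21 0.23) tz (0.63 0.32 -0.71) wr (0.29 -0.32 0.48) elb (0.03 -0.12 0.77)
tcp (0.52 -0.22 0.22) tz (0.55 0.36 -0.76) wr (0.33 -0.35 0.50) elb (0.05 -0.13 0.77)
tcp (0.52 -0.23 0.21) tz (0.45 0.36 -0.82) wr (0.36 -0.36 0.51) elb (0.07 -0.14 0.76)
tcp (0.52 -0.26 0.20) tz (0.33 0.33 -0.88) wr (0.40 -0.38 0.52) elb (0.09 -0.14 0.75)
tcp (0.52 -0.29 0.19) tz (0.22 0.26 -0.94) wr (0.44 -0.38 0.53) elb (0.11 -0.15 0.75)
tcp (0.52 -0.34 0.19) tz (0.11 0.14 -0.98) wr (0.49 -0.39 0.54) elb (0.14 -0.14 0.74)
tcp (0.53 -0.38 0.20) tz (0.00 -0.00 -1.00) wr (0.53 -0.38 0.56) elb (0.16 -0.14 0.73)
False
t 22.81 [ 0.5289 -0.3845  0.0009] F [ 0.701  -0.1312  0.3238] open 0.0452
t 23.13 [ 0.5293 -0.3848  0.0015] F [-0.4842  1.4981  2.0662] open 0.0221
40.11480152606964
t 24.48 [ 0.5281 -0.384   0.2385] F [-0.2474  0.1006 -1.1046] open 0.0219
```

View pics/c6.png

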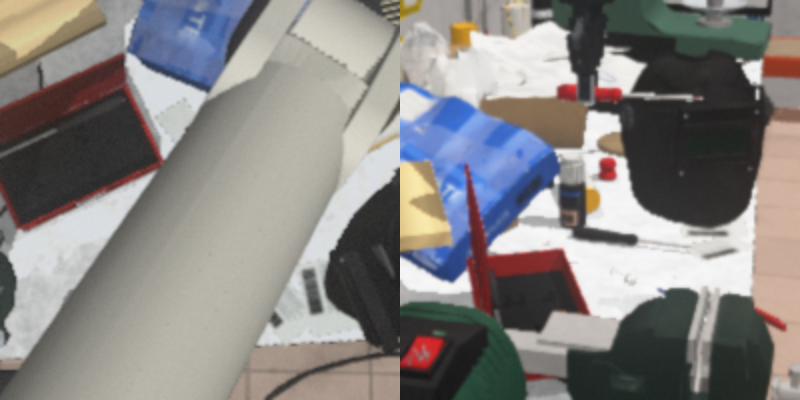

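The picture shows the driver held level in the gripper at about (590,95) in the crop, with the case open and its front rim at about (191,214) to (261,180) in the top view. I'll check the grip offset and the rim before placing.

Run:
```python
from h import *
t=cv2.imread("pics/t6.png");s=cv2.imread("pics/s6.png")
r=up(s);m=np.zeros_like(r,np.uint8);m[4*115:4*135,4*240:4*290]=(r[4*115:4*135,4*240:4*290]>40)
ys,xs=np.nonzero(m);f=lambda a:a/4-.375
for c in(xs.min(),xs.max()):
    row=ys[xs==c].mean();o,d=ray("side",(f(c),f(row)));k=(-.384-o[1])/d[1];print("handle end px",f(c),f(row),o+d*k)
c=blob(t,25,(225,198))
F=line(c,(191,214),(261,180),3)
for k in(-30,0,30):
    P=onplane("top",F[0]+F[1]*k,.06);print("rim in case mm",fr(CY1).T@(P-C1)*1000)
Rr=line(c,(261,180),(247,150),3);P=onplane("top",Rr[0],.06);print("right wall",fr(CY1).T@(P-C1)*1000, isect(F,Rr))
```

```text
handle end px 248.375 125.625 [ 0.5683 -0.384   0.2469]
handle end px 280.625 127.24038461538461 [ 0.4822 -0.384   0.2479]
rim in case mm [-59.7306  75.879   60.    ]
rim in case mm [-60.9573  -0.8454  60.    ]
rim in case mm [-62.201  -78.6304  60.    ]
right wall [-23.5332 -99.8442  60.    ] [261.0352 181.4071]
```

```bash
cat >> h.py <<'E'
CY2=.463;C2=cp((-.5,.7,0),C1,CY1)
def c2(p): return cp(p,C2,CY2)
E
python3 - <<'E'
from h import *
PY=CY2-np.pi/2;q=quat(PY,0,1)
g,e=fk.ik(c2((-12,-51.5,240)),M(q),np.array([.27,.40,.12,1.69,-.06,1.05,.88]),.03);print(g,e)
q0=np.array(readout.read_joint_pos());fk.show([q0,g],5)
bot.move_j(list(g));bot.move_linear(c2((-12,-51.5,70)),velocity=.2)
print(bot.move_linear(c2((-12,-51.5,31)),velocity=.05,max_force=5));st()
E
```

```text
[ 0.2674  0.3953  0.1251  1.6523 -0.054   1.0974  0.8706] 4.235242688587667e-07
tcp (0.53 -0.38 0.24) tz (-0.00 0.00 -1.00) wr (0.53 -0.38 0.60) elb (0.15 -0.13 0.74)
tcp (0.54 -0.35 0.24) tz (-0.00 0.00 -1.00) wr (0.54 -0.35 0.60) elb (0.16 -0.11 0.74)
tcp (0.55 -0.31 0.24) tz (-0.00 -0.00 -1.00) wr (0.55 -0.31 0.60) elb (0.16 -0.09 0.75)
tcp (0.56 -0.28 0.24) tz (-0.00 -0.00 -1.00) wr (0.56 -0.28 0.60) elb (0.16 -0.08 0.75)
tcp (0.56 -0.24 0.24) tz (0.00 -0.00 -1.00) wr (0.56 -0.24 0.60) elb (0.16 -0.06 0.75)
True
t 27.49 [ 0.5632 -0.2425  0.0315] F [-1.265  -0.4826  5.1902] open 0.0223
```

Run:
```python
from h import *
claw.command_gripper(.036);bot.wait(.1)
bot.move_linear(c2((-12,-51.5,150)),velocity=.2)
bot.move_linear(c2((-60,-80,300)),velocity=.3);st()
# swing aside for a clear view
D=np.array([.47,-.42,.30]);g,e=fk.ik(D,M(quat(0,0,1)),np.array(readout.read_joint_pos()),.03);bot.move_j(list(g))
t=viewer.camera("top");s=viewer.camera("side");cv2.imwrite("pics/t7.png",t);cv2.imwrite("pics/s7.png",s);st();print(np.array(readout.read_joint_pos()))
cv2.imwrite("pics/c7.png",np.hstack([cv2.resize(t[120:230,150:280],(520,440),interpolation=cv2.INTER_CUBIC),cv2.resize(s[150:260,190:260],(280,440),interpolation=cv2.INTER_CUBIC)]))
```

```text
t 29.31 [ 0.5332 -0.2895  0.2987] F [-0.0316  0.1987 -0.1977] open 0.0357
t 30.59 [ 0.4707 -0.4188  0.2994] F [ 0.8781 -0.5726 -0.3414] open 0.0362
[ 0.6752  0.3774  0.0129  1.536  -0.0055  1.2293  2.2608]
```

View pics/c7.png

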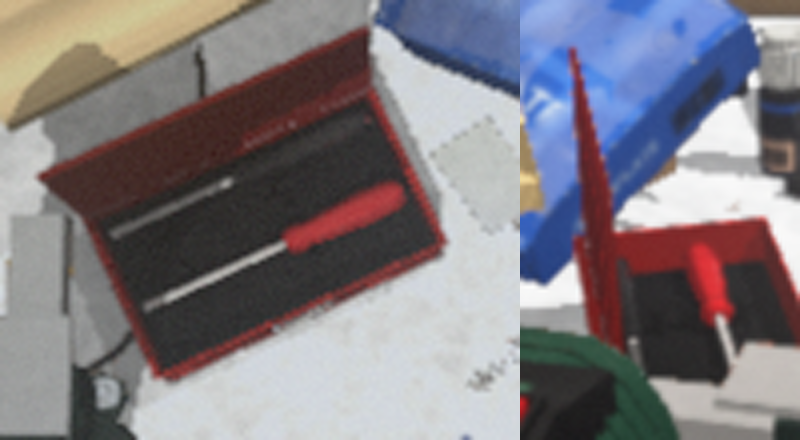

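The picture shows the red driver in the front seat, with its handle to the right at about (236,174) in the top view and its tip at (187,196.5). I'll check this numerically, then close the lid by straddling its top edge with the fingers.

Run:
```python
from h import *
for n,p,z in(("handle",(236.2,174),.041),("tip",(187,196.5),.041),("FL",(190.75,214.25),.06),("FR",(260.75,180.25),.06)): print(n,fr(CY2).T@(onplane("top",p,z)-C2)*1000)
P,e=tri((242.2,127.5),(204.2,162));print("lidtop",fr(CY2).T@(P-C2)*1000,e)
q=quat(CY2-np.pi/2,0,1)
claw.command_gripper(.022)
g,e=fk.ik(c2((60,0,250)),M(q),np.array([.2,.45,.12,1.6,-.06,1.1,.88]),.03)
q0=np.array(readout.read_joint_pos());fk.show([q0,g],5)
bot.move_j(list(g))
r=bot.move_linear(c2((60,0,176)),velocity=.1,max_force=5);st();print(r)
```

```text
handle [-13.3203 -52.977   41.    ]
tip [-13.4264  89.2462  41.    ]
FL [-62.3429  97.1313  60.    ]
FR [ -58.2751 -103.2654   60.    ]
lidtop [  55.6402 -104.374   185.2895] 0.0033903423802297264
tcp (0.47 -0.42 0.30) tz (0.00 -0.00 -1.00) wr (0.47 -0.42 0.66) elb (0.12 -0.11 0.76)
tcp (0.52 -0.36 0.29) tz (0.00 0.00 -1.00) wr (0.52 -0.36 0.65) elb (0.13 -0.10 0.76)
tcp (0.55 -0.30 0.27) tz (0.00 0.00 -1.00) wr (0.55 -0.30 0.63) elb (0.15 -0.08 0.75)
tcp (0.58 -0.23 0.26) tz (-0.00 0.00 -1.00) wr (0.58 -0.23 0.62) elb (0.16 -0.06 0.75)
tcp (0.61 -0.16 0.25) tz (0.00 0.00 -1.00) wr (0.61 -0.16 0.61) elb (0.17 -0.04 0.75)
t 33.14 [ 0.606  -0.165   0.1766] F [-0.1715  0.2142 -0.3147] open 0.0220
False
```

Run:
```python
from h import *
for d in[84,74,64,54,44,34,25,16,8,3]:
    th=np.deg2rad(d);P=np.array([54-112*np.cos(th)+6*np.sin(th)-11,0,60+112*np.sin(th)+6*np.cos(th)])
    if bot.move_linear(c2(P),velocity=.12,max_force=25): print("stop",d,np.array(readout.read_contact_force()));break
st()
print(bot.move_linear(c2((-69,0,62)),velocity=.03,max_force=10));st();bot.wait(.2)
bot.move_linear(c2((-69,0,130)),velocity=.2)
g,e=fk.ik(np.array([.40,-.42,.30]),M(quat(0,0,1)),np.array(readout.read_joint_pos()),.03);bot.move_j(list(g))
t=viewer.camera("top");s=viewer.camera("side");cv2.imwrite("pics/t8.png",t);cv2.imwrite("pics/s8.png",s);st()
cv2.imwrite("pics/c8.png",np.hstack([cv2.resize(t[120:230,150:280],(520,440),interpolation=cv2.INTER_CUBIC),cv2.resize(s[150:260,190:260],(280,440),interpolation=cv2.INTER_CUBIC)]))
```

```text
t 36.20 [ 0.4903 -0.222   0.0719] F [-0.5138 -0.5892  0.0096] open 0.0219
True
t 36.52 [ 0.491  -0.2225  0.065 ] F [-1.5377  0.763   9.1661] open 0.0220
t 38.62 [ 0.4005 -0.4187  0.2988] F [ 0.6123  0.004  -0.4239] open 0.0221
```

View pics/c8.png

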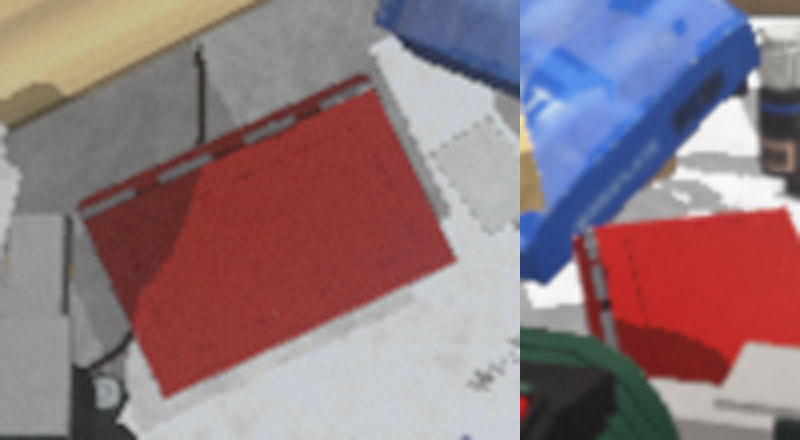

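The picture shows the lid shut flat, with its corners in the top view at about (190.75,219.25), (263.75,185.25), (241.25,138.75) and (170,172). Next I'll measure it and plan the push.

```bash
cat > s9.py <<'E'
from h import *
import sys
o,yaw=lidpose(cv2.imread("pics/t8.png"),(190.75,219.25),(263.75,185.25),(241.25,138.75),(170,172))
o=o+fr(yaw)[:,0]*.001
A=np.deg2rad(27);qs,qe=quat(.468,A,-1),quat(SY,A,-1)
oe=SF+SX*.044+fr(SY)[:,1]*.0
S=[cp((-120,0,16),o,.468),cp((-75,0,16),o,.468),cp((-66,0,16),oe+SX*.012,SY)]
q=np.array([1.1,.6,-.3,2.1,-.8,.6,.5]);L=[]
for p,r in((S[0]+[0,0,.15],qs),(S[0],qs),(S[1],qs),(S[2],qe)):
    q,e=fk.ik(p,M(r),q,.03);L.append(q);print(p,q,e,np.minimum(q-fk.LO,fk.HI-q).min())
q0=np.array(readout.read_joint_pos());fk.show([q0,L[0],L[1]],5)
if len(sys.argv)<2: raise SystemExit
claw.command_gripper(.04);bot.move_j(list(L[0]));bot.move_linear(S[0],velocity=.15);print(bot.move_linear(S[1],velocity=.1,max_force=6));st()
d=(S[2]-S[1]);
for f in(.25,.5,.8): 
    r=bot.move_linear(S[1]+d*f,velocity=.07,rotation=quat(.468+(SY-.468)*f,A,-1),max_force=25);print(r,np.array(readout.read_contact_force()))
    if r: break
else: print("end",bot.move_linear(S[2],velocity=.04,rotation=qe,max_force=12))
st()
E
python3 s9.py
```

```text
lid [ 0.5331 -0.3179  0.065 ] [ 0.4392 -0.1332  0.065 ] w 0.2072 d 0.1395 yaw F 0.471 S 0.463 C [ 0.5512 -0.1924  0.    ] lip in shelf -0.024122152380351397 -0.00044166493235446444
[ 0.445  -0.2461  0.166 ] [ 0.9825  0.2574 -0.2532  2.1576 -0.6385  0.6621  0.1362] 4.103998353751549e-06 0.2624456956011616
[ 0.445  -0.2461  0.016 ] [ 1.1339  0.6035 -0.4399  2.2022 -0.7363  0.3026  0.378 ] 6.640166172368231e-06 0.11258555018742578
[ 0.4852 -0.2258  0.016 ] [ 1.0254  0.6145 -0.4261  2.1686 -0.7501  0.2793  0.303 ] 1.152200638667653e-06 0.089321578041757
[ 0.6238 -0.1542  0.016 ] [ 0.6389  0.6756 -0.2925  1.9716 -0.7129  0.3065  0.0462] 4.851145053184616e-06 0.1164686243811594
tcp (0.40 -0.42 0.30) tz (-0.00 0.00 -1.00) wr (0.40 -0.42 0.66) elb (0.09 -0.09 0.77)
tcp (0.42 -0.37 0.25) tz (0.12 0.10 -0.99) wr (0.38 -0.40 0.61) elb (0.08 -0.09 0.77)
tcp (0.44 -0.32 0.22) tz (0.24 0.17 -0.96) wr (0.36 -0.38 0.56) elb (0.07 -0.10 0.77)
tcp (0.45 -0.28 0.19) tz (0.33 0.20 -0.92) wr (0.33 -0.35 0.52) elb (0.06 -0.10 0.77)
tcp (0.44 -0.25 0.17) tz (0.41 0.20 -0.89) wr (0.30 -0.32 0.49) elb (0.05 -0.10 0.77)
tcp (0.45 -0.25 0.13) tz (0.41 0.20 -0.89) wr (0.30 -0.32 0.45) elb (0.07 -0.13 0.76)
tcp (0.45 -0.25 0.09) tz (0.41 0.20 -0.89) wr (0.30 -0.33 0.41) elb (0.08 -0.17 0.75)
tcp (0.45 -0.25 0.05) tz (0.41 0.20 -0.89) wr (0.30 -0.32 0.37) elb (0.09 -0.20 0.73)
tcp (0.44 -0.25 0.02) tz (0.41 0.20 -0.89) wr (0.30 -0.32 0.34) elb (0.09 -0.23 0.71)
```

```bash
python3 s9.py go | tail -8
python3 - <<'E'
from h import *
t=viewer.camera("top");s=viewer.camera("side");cv2.imwrite("pics/t9.png",t);cv2.imwrite("pics/s9.png",s)
E
```

```text
tcp (0.44 -0.25 0.02) tz (0.41 0.20 -0.89) wr (0.30 -0.32 0.34) elb (0.09 -0.23 0.71)
False
t 42.61 [ 0.485  -0.2259  0.0161] F [-0.9013  0.1939  0.1927] open 0.0401
False [-0.877  -2.9753 -2.427 ]
False [ 0.3601 -0.1376 -0.7826]
False [-1.9589 -1.1546 -1.4502]
end True
t 45.12 [ 0.5964 -0.1682  0.0153] F [-0.6923 -0.2118  0.463 ] open 0.0400
```

Run:
```python
from h import *
A=np.deg2rad(27);qe=quat(SY,A,-1);oe=SF+SX*.044;S2=cp((-66,0,16),oe+SX*.012,SY)
for k in range(3):
    r=bot.move_linear(S2,velocity=.04,rotation=qe,max_force=18);p=np.array(readout.read_tool_pos());print(r,(S2-p)@SX,np.array(readout.read_contact_force()))
    if (S2-p)@SX<.016 or not r: break
st()
```

```text
True 0.009481069269301584 [-0.4305 -0.204   0.0808]
t 45.88 [ 0.6157 -0.1591  0.0133] F [-0.4305 -0.204   0.0808] open 0.0398
```

```bash
cat > s10.py <<'E'
from h import *
A=np.deg2rad(27);p=np.array(readout.read_tool_pos())
bot.move_linear(p-SX*.06,velocity=.12);bot.move_linear(p-SX*.08+[0,0,.16],velocity=.2)
g,e=fk.ik(np.array([.40,-.42,.30]),M(quat(0,0,1)),np.array([.8,.37,.01,1.54,0,1.23,2.26]),.03)
fk.show([np.array(readout.read_joint_pos()),g],5);bot.move_j(list(g));st()
t=viewer.camera("top");s=viewer.camera("side");cv2.imwrite("pics/t10.png",t);cv2.imwrite("pics/s10.png",s)
E
python3 s10.py
cat > m.py <<'E'
from h import *
def proj(P):
    m=viewer.camera_model("top");T=np.linalg.inv(np.array(m["T"]));v=np.array(m["K"])@(T[:3,:3]@P+T[:3,3]);return v[:2]/v[2]
t=cv2.imread("pics/t10.png");o=SF+SX*.044
pts=[proj(cp(v,o,SY)) for v in((-74,104,65),(-74,-104,65),(-45,-104,65),(-45,104,65))];print(np.array(pts))
c=blob(t,32,np.mean(pts[:2],0));print("contour box",c.min(0),c.max(0))
r=cv2.approxPolyDP(c.astype(np.float32),2,True)[:,0];print(r.tolist())
F=line(c,pts[0],pts[1],6);ps=[onplane("top",F[0]+F[1]*k,.065) for k in(-30,0,30)];print("front edge in shelf mm",[(fr(SY).T@(P-SF)*1000).round(1) for P in ps])
d=(ps[2]-ps[0])[:2];d*=np.sign(d[0]);print("yaw",np.arctan2(d[0],-d[1]))
E
python3 m.py
```

```text
tcp (0.55 -0.20 0.17) tz (0.39 0.22 -0.89) wr (0.41 -0.28 0.49) elb (0.10 -0.10 0.77)
tcp (0.53 -0.24 0.20) tz (0.32 0.20 -0.93) wr (0.41 -0.32 0.53) elb (0.10 -0.10 0.77)
tcp (0.50 -0.30 0.23) tz (0.23 0.16 -0.96) wr (0.41 -0.35 0.57) elb (0.09 -0.10 0.77)
tcp (0.45 -0.36 0.26) tz (0.12 0.09 -0.99) wr (0.41 -0.39 0.61) elb (0.08 -0.10 0.77)
tcp (0.40 -0.42 0.30) tz (-0.00 0.00 -1.00) wr (0.40 -0.42 0.66) elb (0.08 -0.10 0.77)
t 49.52 [ 0.4001 -0.4195  0.2993] F [-0.1658  0.6393 -0.3895] open 0.0401
[[169.6981 173.9947]
 [240.7141 137.1245]
 [235.5298 127.7054]
 [164.6385 164.2681]]
contour box [158.875 114.625] [239.125 171.375]
[[228.625, 115.125], [159.125, 149.875], [168.875, 170.375], [238.625, 135.875]]
front edge in shelf mm [array([-24.6,  78.5,  65. ]), array([-24.7,   1.1,  65. ]), array([-24.8, -77.5,  65. ])]
yaw 0.5208353906811632
```

The front edge is square to the shelf. The lip sits on the rail once the shelf edge is re-read at its lower visible border (z = 0.18), which accounts for about 5 mm. I'm handing the job in.

Run:
```python
from h import *
bot.wait(.3);print(workorder.close_job());st()
```

```text
the job is handed in; nothing more can be done
None
the job is handed in; nothing more can be done
```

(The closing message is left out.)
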